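# Press a bush home in a batten with a bench lever press and hold it

### The job

The brass flanged bush has been glued and started in the pine batten: lay the batten flat across the press's anvil and its work rest with the bush squarely under the ram, and let go of it, with the press's safety catch still on. Then flip the catch off by pressing its thumb tail down, and pull the press's lever down until the bush's flange sits tight on the wood. Finish while still holding the lever down with the fingers so that the ram keeps pressing on the bush (the glue has to grab), and leave the other tools on the bench where they are.

Things in the scene. Friction and masses are not known exactly. Their poses are not given: they have to be found in the camera images.
- batten_center (a point): centre (half-way up) of the loose pine batten, 250 mm long (its own x) x 36 mm wide x 30 mm high, about 0.15 kg, lying flat on the bench; a brass bush stands out of its top face 100 mm from the centre towards its own -x end (25 mm from that end)
- bush_top (a point): centre of the upper face of the brass bush's flange (26 mm diameter, 3 mm thick); at the start the flange stands 6 to 8 mm above the wood
- bush (a joint): how far the bush has been pressed into the wood (m): 0 = flange 8 mm proud of the wood, 0.008 = fully home, flange tight on the wood; starts at 0 to 0.002; it is a tight fit and needs about 30 N
- anvil (a point): centre of the top of the press's steel anvil (64 x 64 mm, 50 mm above the bench), straight below the ram. Axes fixed to the press: x to its back (the column), y to the lever side, z up. From here to the raised ram foot the space is 59 mm high; the batten with its proud bush takes up to 41 mm. It is open to the front and to both sides
- rest (a point): centre of the top of the press's work rest, a narrow steel crossbar on a post, 185 mm from the anvil centre along the press's -y and level with the anvil: 22 mm wide in y, with an upstanding lip 5 mm high at its front and its back, 52 mm apart; the 36 mm wide batten lies between them
- ram_foot (a point): centre of the lower face of the ram's round foot (34 mm diameter), on the vertical ram axis; 109 mm above the bench when raised; comes down 26 mm for each rad of the lever
- catch (a joint): angle of the safety catch (rad): 0 = on, its nose bar blocks the lever; 1.0 = fully off, nose flipped up; stays where it is left; the lever is free beyond about 0.3; press it down to its stop
- catch_tail (a point): upper face of the catch's ribbed steel thumb tail (20 x 18 mm), which sticks out in front of the press's head on the work-rest side, 42 mm from the ram axis in y; 57 mm in front of the ram axis and 218 mm above the bench when on. It swings about 48 mm, almost straight down, from catch 0 to 1.0; 1 to 2 N suffices
- lever (a joint): angle of the press's black-gripped lever (not the red lever of the small wooden drilling fixture) (rad): 0 = parked, leaning up and forward, 55 degrees above the horizontal; grows as it is pulled forward and down; 1.0 (2 degrees below the horizontal) when the bush is fully home on the anvil; a spring drives it back up; 1 to 3 N at the grip moves it, about 9 N while the bush goes in
- lever_grip (a point): middle of the round black grip on the lever (22 mm diameter, from 93 to 169 mm from the hinge; this point is at 135 mm), 70 mm from the ram axis along the press's +y; axes as the press's when parked, and turning with the lever
- lever_hinge (a point): point on the lever's hinge axis in the plane of the lever, 162 mm above the bench, 37 mm behind the ram axis; the axis runs along the press's y
- ram: the press's ram with its round foot; origin at the centre of the foot's lower face
- glue_bottle: yellow glue bottle with orange nozzle, 55 mm diameter, 156 mm tall, standing; origin under its centre; to be left alone
- pliers: red-handled pliers, 185 x 36 x 14 mm, lying; to be left alone
- screwdriver: yellow and black screwdriver, 200 mm long, lying; to be left alone
- tape_measure: orange tape measure, 32 x 93 x 64 mm; to be left alone
- spanner: steel spanner, 129 mm long, lying; to be left alone
- wrench: adjustable wrench, 190 mm long, lying; to be left alone
- press: grey bench lever press screwed to the bench; origin on the bench top on the ram axis, axes as anvil. Its head above the anvil is 56 mm wide (y), from 34 mm in front of to 84 mm behind the ram axis, its underside 125 mm and its top 200 mm above the bench (ram top 211 mm); the column begins 44 mm behind the ram axis

How it is judged:
By the outcome, as a careful person would: the job done as asked, in the order asked, and still so for the second after the job is handed in, while the arm keeps its last pose, push and grip.
It also fails if it takes over 64 s, if anything falls off the work surface, if the arm or the gripper's body presses on something with over 40 N, if the wrist force passes 120 N, or if a joint passes its speed limit or range.

### The arm

A 6-joint arm with a two-finger parallel gripper is mounted at the origin on a cart in front of the work surface, level with it; the furniture and walls round the work are solid. World frame = base frame: x ahead of the robot, y to its left, z up, the work surface at z = 0. Lengths are in mm, angles in rad, forces in N, time in s.
With the tool pointing down it reaches from about 375 to 900 mm from the base axis. Payload 3.1 kg.
Tool frame: the origin (TCP) lies midway between the tips of the shut fingers; the grasp point (between the pads) lies 19 mm behind it; z points along the fingers, y is the line along which they close (so a half turn about z gives the same grasp; the last joint's range is limited). The gripper opens to 87 mm and grips with 3 to 60 N. Pads are 19 mm wide; open, the fingers measure 117 mm over their backs; the gripper's body (75 mm by 190 mm) begins 51 mm behind the grasp point.
Start: joints at [-1.452, 0.527, 1.433, -0, 1.181, -0.178], TCP at [182.812, -597.642, 222.548] pointing down, gripper open.
Joint ranges: [-3.08, 3.08], [-0.75, 2.2], [0.22, 2.44], [-1.43, 4.57], [0, 2.65], [-2.85, 2.85]. Speed limits (rad/s): [2.79, 2.79, 3.14, 3.14, 3.14, 3.14].

### API

Orientations are given as a unit quaternion [x, y, z, w].
In Python, from station import * gives the robot as it stands.
- The arm moves only by the tool play_rows, never from a script. Its argument "increments" is a list of rows, each an object of numbers: "dx", "dy", "dz": the shift along the tool's x, y, z in mm; "rx", "ry", "rz": the turn, a rotation vector about the tool's x, y, z in rad; "gripper": the opening, from 0 (shut) to 1 (fully open). In form: [{"dx": .., "dy": .., "dz": .., "rx": .., "ry": .., "rz": .., "gripper": ..}, ...]. A call has 1 to 8 rows; each row is the pose to reach, as a shift and turn from the pose commanded when the call began, along the tool's axes at that moment; what a row does not reach only later rows make up. A row lasts 1/8 s, in which the tool goes at most 62.5 mm and 10.7 degrees, less where a joint would pass 70% of its speed; a pose out of reach is approached as far as the arm can. A call with a gripper value outside its range is refused whole. The fingers move at their own pace and stop on an object; the grip force is fixed at half the most. Time passes only in rows, so rows that repeat a pose let the fingers close. It gives the time, the measured TCP pose, the force, the opening and the grip force at its end, in the units of the state.
- read_state(): the state, without advancing time (a new reading comes with each control period).
- camera(name): name is "scene" or "top" or "wrist"; returns (picture, depth): 384x512x3 uint8, red, green, blue; 384x512 float32, mm along the optical axis (not along the pixel's ray), 0 where there is no reading.
- calibration(name): a dict with "vertical_fov" (degrees; the focal length in pixels is half the picture's height over the tangent of half this angle, whatever the lens; pixels are square), "cx", "cy" (the principal point, pixels), "world_from_camera" (4x4, takes a point from camera to world coordinates). Camera axes: x right, y down, z forward; pixel columns grow to the right and rows downward; lengths in mm; the calibration is good to about 2 mm. A picture is of the moment at which its call begins: read the wrist's pose just before it. calibration takes no time and is no camera call; for the wrist camera it gives the pose at the moment of the call.
- finish_job(): hands the job in; it is judged then, once.
The state is a dict: "clock": time; "qpos": joint angles; "qd": joint speeds; "joint_torque": joint torques, N m; "tcp_pos": TCP position; "tool_rot": TCP orientation; "force": force on the tool from outside, world axes, zero at the start; "wrist_torque": the same for the moment, N m; "gripper_width": opening from 0.0 (shut) to 1.0 (fully open); "grasp_force": force on a finger pad.
Only numpy, scipy, OpenCV 4.12 (cv2) and the standard library are available. Lean on these libraries where they do the work, as an engineer would, in place of code of your own. Each camera call takes 0.05 s, during which the arm holds its last target. There are 200 camera calls.

## Working session

There is one attempt and no reset: what is moved stays moved. The work goes in short steps, Python scripts to look and compute and a tool call to move; the robot and the scene stay as the last step left them, time stands still between calls to the robot, and variables do not carry over. Pictures are saved under pics/ and viewed, at most 12 in all, crops included, and the job is handed in when it is done.

Besides the shell and the picture viewer there is one more tool, called after "Emit:" in YAML: its name, and indented under it one key for each argument. play_rows: Moves the arm, as the interface text tells. Its arguments: {"type":"object","properties":{"increments":{"type":"array"}},"required":["increments"]}

```bash
mkdir -p pics; cat > h.py <<'E'
from station import *
import numpy as np, cv2
from scipy.spatial.transform import Rotation as R
def K(c,h=384):
    return h/2/np.tan(np.radians(c["vertical_fov"])/2)
def cast(c,uv,z):
    f=K(c);T=np.array(c["world_from_camera"])
    d=T[:3,:3]@np.array([(uv[0]-c["cx"])/f,(uv[1]-c["cy"])/f,1]);o=T[:3,3]
    return o+d*(z-o[2])/d[2]
def cloud(c,dep):
    f=K(c);T=np.array(c["world_from_camera"]);v,u=np.mgrid[:dep.shape[0],:dep.shape[1]]
    p=np.stack([(u-c["cx"])/f*dep,(v-c["cy"])/f*dep,dep],-1)
    return p@T[:3,:3].T+T[:3,3]
E
python3 - <<'E'
from h import *
s=read_state();print({k:np.round(v,3) for k,v in s.items()})
for n in("top","scene"):
    c=calibration(n);p,d=camera(n);np.savez(n+'0',p=p,d=d);cv2.imwrite(f'pics/{n}0.png',cv2.resize(p[...,::-1],(768,576)));print(n,c)
E
```

```text
{'clock': np.float64(0.0), 'qpos': array([-1.452,  0.528,  1.434,  0.   ,  1.181, -0.178]), 'qd': array([-0.002, -0.001,  0.001,  0.001,  0.001, -0.001]), 'joint_torque': array([  0.   , -44.004, -17.66 ,   0.063,   0.058,  -0.   ]), 'tcp_pos': array([ 182.747, -596.928,  221.573]), 'tool_rot': array([ 0.989,  0.148,  0.   , -0.001]), 'force': array([-0.223,  0.068,  0.448]), 'wrist_torque': array([ 0.009, -0.027, -0.018]), 'grasp_force': np.float64(0.0), 'gripper_width': np.float64(1.003)}
top {'vertical_fov': 49.78850213987778, 'cx': 253.22742491566538, 'cy': 193.7414112958502, 'world_from_camera': array([[ 2.77230716e-01, -9.21846889e-01,  2.70816253e-01,
         2.63361473e+01],
       [-9.60783460e-01, -2.64169761e-01,  8.43177389e-02,
        -1.38700261e+02],
       [-6.18658049e-03, -2.83571243e-01, -9.58931216e-01,
         1.81601541e+03],
       [ 0.00000000e+00,  0.00000000e+00,  0.00000000e+00,
         1.00000000e+00]])}
scene {'vertical_fov': 52.54271679609859, 'cx': 254.17747597524908, 'cy': 194.10869833761015, 'world_from_camera': array([[-4.53997513e-01, -5.25436379e-01,  7.19585207e-01,
        -4.53710037e+02],
       [-8.91000736e-01,  2.69528447e-01, -3.65338343e-01,
         4.61273146e+02],
       [-1.98662748e-03, -8.07013648e-01, -5.90529445e-01,
         9.24345055e+02],
       [ 0.00000000e+00,  0.00000000e+00,  0.00000000e+00,
         1.00000000e+00]])}
```

View pics/top0.png

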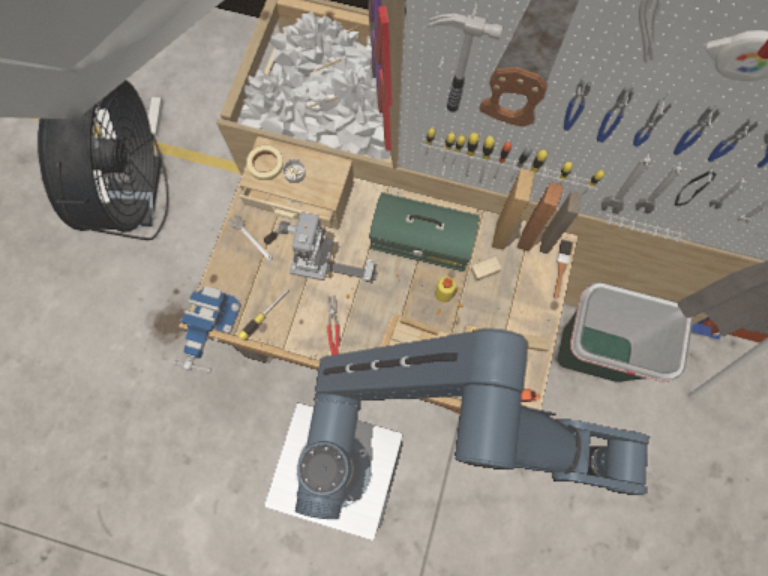

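View pics/scene0.png

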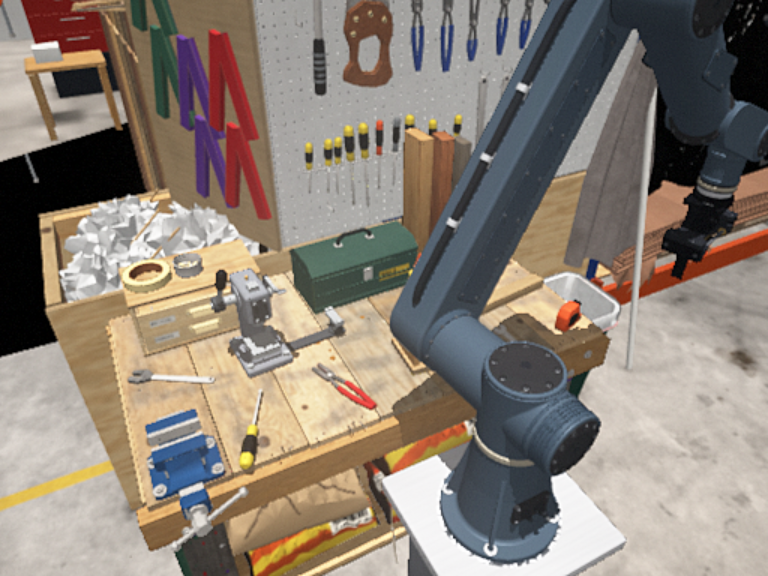

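Top view: the press is at about (310,245), with its rest at (368,270). The screwdriver is at (265,315), the pliers at (333,325) and the bottle at (446,288). The batten is hidden under the arm near (420,330). In the scene view, the lever is on the far left side of the press.

```bash
python3 - <<'E'
from h import *
c=calibration("top")
D=np.load('top0.npz');P=cloud(c,D['d'])
for n,u,v in[('base',325,467),('presshead',305,235),('rest',369,270),('bottle',446,288),('board',430,310),('battenguess',420,330),('plank end',395,320),('tbox',425,225),('pliers',333,325),('tape',528,395),('bench right',560,330),('lever',272,238),('wood block',486,268)]:
    print(n,np.round(cast(c,(u/1.5,v/1.5),0)),np.round(P[int(v/1.5),int(u/1.5)]))
# top-down ortho colour+height map
E
```

```text
base [-1. 26.  0.] [  5.  -3. 343.]
presshead [649. 297.   0.] [580. 249. 210.]
rest [594.  71.   0.] [579.  66.  47.]
bottle [ 603. -171.    0.] [ 566. -167.  116.]
board [ 522. -142.    0.] [ 524. -138.    3.]
battenguess [ 454. -129.    0.] [ 452. -129.    9.]
plank end [463. -48.   0.] [452. -49.  53.]
tbox [785. -56.   0.] [727. -61. 139.]
pliers [397. 126.   0.] [399. 127.   3.]
tape [ 354. -480.    0.] [ 344. -468.   62.]
bench right [ 570. -531.    0.] [ 812. -705. -814.]
lever [611. 394.   0.] [519. 310. 293.]
wood block [ 699. -273.    0.] [ 690. -270.   33.]
```

Emit:
play_rows:
  increments:
    - {"dx": 30,"dy": -10,"dz": -50,"gripper": 1}
    - {"dx": 80,"dy": -35,"dz": -90,"gripper": 1}
    - {"dx": 135,"dy": -55,"dz": -108,"gripper": 1}
    - {"dx": 185,"dy": -80,"dz": -108,"gripper": 1}
    - {"dx": 235,"dy": -100,"dz": -108,"gripper": 1}
    - {"dx": 284,"dy": -119,"dz": -108,"gripper": 1}
    - {"dx": 284,"dy": -119,"dz": -108,"gripper": 1}

```text
$.increments[0]: bad value
```

```bash
python3 - <<'E'
from h import *
s=read_state();print(s['clock'],s['tcp_pos'],s['tool_rot'])
ims=[]
for n in("top","wrist"):
    c=calibration(n);p,d=camera(n);np.savez(n+'1',p=p,d=d,T=c["world_from_camera"]);ims.append(p[...,::-1])
print(c)
a=cv2.resize(ims[0][90:290,110:400],(580,400))
cv2.imwrite('pics/m1.png',a)
cv2.imwrite('pics/w1.png',ims[1])
E
```

```text
0.1 [ 182.72770752 -597.02330639  221.70403224] [ 9.89006285e-01  1.47870462e-01  2.46558496e-05 -9.45566626e-04]
{'vertical_fov': 62.41733697799736, 'cx': 247.54552754875647, 'cy': 195.4390341225842, 'world_from_camera': array([[ 2.92021534e-01, -9.20204802e-01, -2.60665582e-01,
         2.54375867e+02],
       [-9.56408277e-01, -2.81699244e-01, -7.69983327e-02,
        -5.76169177e+02],
       [-2.57506186e-03,  2.71787892e-01, -9.62353735e-01,
         3.84077147e+02],
       [ 0.00000000e+00,  0.00000000e+00,  0.00000000e+00,
         1.00000000e+00]])}
```

View pics/m1.png

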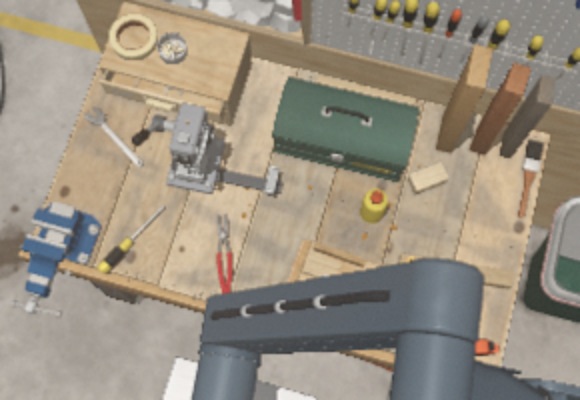

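The move was refused and the arm still covers the batten. I'll resend with every key given.

Emit:
play_rows:
  increments:
    - {"dx": 30,"dy": -10,"dz": -40,"rx": 0,"ry": 0,"rz": 0,"gripper": 1.0}
    - {"dx": 80,"dy": -35,"dz": -70,"rx": 0,"ry": 0,"rz": 0,"gripper": 1.0}
    - {"dx": 130,"dy": -55,"dz": -100,"rx": 0,"ry": 0,"rz": 0,"gripper": 1.0}
    - {"dx": 180,"dy": -80,"dz": -108,"rx": 0,"ry": 0,"rz": 0,"gripper": 1.0}
    - {"dx": 235,"dy": -100,"dz": -108,"rx": 0,"ry": 0,"rz": 0,"gripper": 1.0}
    - {"dx": 284,"dy": -119,"dz": -108,"rx": 0,"ry": 0,"rz": 0,"gripper": 1.0}
    - {"dx": 284,"dy": -119,"dz": -108,"rx": 0,"ry": 0,"rz": 0,"gripper": 1.0}

```text
clock: 1.08
tcp_pos: [422.0, -397.9, 330.5]
tool_rot: [0.989, 0.151, 0.0, -0.0]
force: [0.2, -0.1, 0.2]
gripper_width: 0.999
grasp_force: 0.0
```

```bash
python3 - <<'E'
from h import *
ims=[]
for n in("top","wrist"):
    c=calibration(n);p,d=camera(n);np.savez(n+'1',p=p,d=d,T=c["world_from_camera"]);ims.append(p[...,::-1])
cv2.imwrite('pics/m2.png',np.hstack([cv2.resize(ims[0][110:300,130:330],(400,380)),cv2.resize(ims[1],(400,300))] if 0 else [cv2.resize(ims[0][120:270,130:320],(380,300)),cv2.resize(ims[1],(400,300))]))
E
```

```text
(no output)
```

View pics/m2.png

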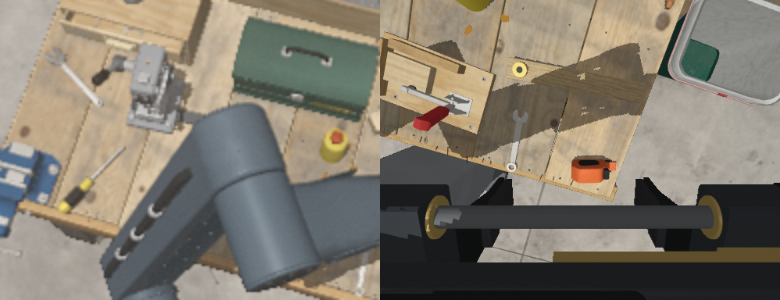

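The wrist view shows the bush (brass ring) at about (178,90) in wrist pixels, with the batten running to the right of it. The drilling fixture with the red lever is to its left.

```bash
cat >> h.py <<'E'
def batten(n,p,d,c,zlo=22,zhi=36,near=None,rad=200):
    P=cloud(c,d);m=((P[...,2]>zlo)&(P[...,2]<zhi)&(d>0)).astype('u1')
    if near is not None: m&=(np.hypot(P[...,0]-near[0],P[...,1]-near[1])<rad).astype('u1')
    k,l,st,ce=cv2.connectedComponentsWithStats(m)
    out=[]
    for i in range(1,k):
        if st[i,4]<150: continue
        q=P[l==i][:,:2].astype('f4');out.append((st[i,4],np.round(P[l==i].mean(0),1),[np.round(x,1) for x in cv2.minAreaRect(q)]))
    return out
E
python3 - <<'E'
from h import *
D=np.load('wrist1.npz');c=calibration('wrist');c['world_from_camera']=D['T']
p,d=D['p'],D['d'];P=cloud(c,d)
for r in batten('w',p,d,c):print(r)
h=cv2.cvtColor(p,cv2.COLOR_RGB2HSV)
print('bush',P[90,178],h[86:94,170:190,1].max(), h[85,178],h[90,178],h[80,178])
print('bench z',P[150,250],P[120,330])
m=((np.hypot(P[...,0]-P[90,178][0],P[...,1]-P[90,178][1])<35)&(P[...,2]>33)&(P[...,2]<50))
print(m.sum(),P[m].mean(0),P[m].min(0),P[m].max(0))
for z in (37,): 
    v,u=np.nonzero(m);print(u.mean(),v.mean(),cast(c,(u.mean(),v.mean()),37.5))
    print(cv2.minAreaRect(P[m][:,:2].astype('f4')))
cv2.imwrite('pics/w2.png',cv2.resize(p[20:220,100:420,::-1],(800,500)))
E
```

```text
(np.int32(506), array([415.6, -88.2,  29.7]), [array([407.3, -91.1]), array([80.9, 87.9]), np.float64(85.6)])
(np.int32(4425), array([ 497.8, -384.9,   30.1]), [array([ 497. , -380.1]), array([ 36. , 250.1]), np.float64(6.8)])
bush [ 483.70768964 -281.45456931   40.97098348] 134 [ 23  67 114] [30 13 80] [ 24 116 246]
bench z [ 4.29896167e+02 -4.00593124e+02  1.33687816e-01] [ 508.00329899 -495.72527004   27.6948992 ]
296 [ 485.33270114 -280.98922756   40.22329907] [ 467.91160138 -293.64151784   33.02602753] [ 497.7657334  -267.78390238   42.73214514]
178.06756756756758 88.69256756756756 [ 485.31637532 -280.39761716   37.5       ]
((484.6130676269531, -278.8104248046875), (24.61871337890625, 29.49350357055664), 20.543506622314453)
```

View pics/w2.png

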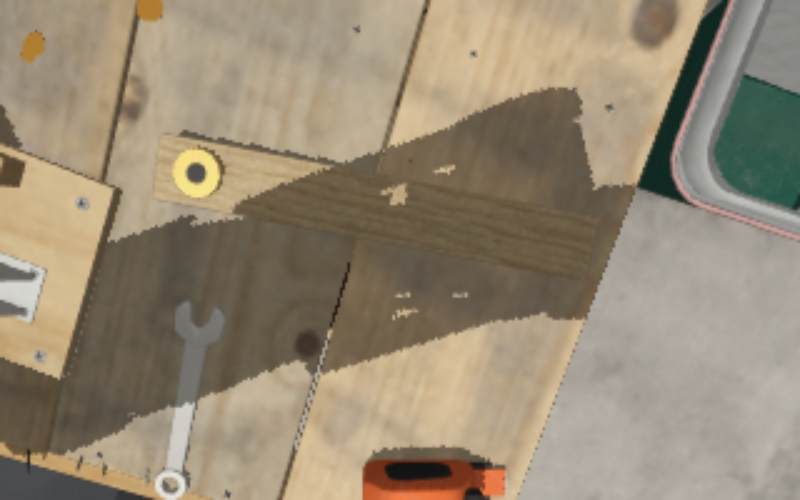

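Batten found: 36.0 x 250.1 mm, centre (497,-380), with the bush towards +y. That matches the given sizes. Next I'll take a wrist-camera look over the press.

Emit:
play_rows:
  increments:
    - {"dx": 28,"dy": -49,"dz": -20,"rx": 0,"ry": 0,"rz": 0,"gripper": 1.0}
    - {"dx": 56,"dy": -98,"dz": -40,"rx": 0,"ry": 0,"rz": 0,"gripper": 1.0}
    - {"dx": 84,"dy": -148,"dz": -55,"rx": 0,"ry": 0,"rz": 0,"gripper": 1.0}
    - {"dx": 112,"dy": -198,"dz": -70,"rx": 0,"ry": 0,"rz": 0,"gripper": 1.0}
    - {"dx": 140,"dy": -250,"dz": -70,"rx": 0,"ry": 0,"rz": 0,"gripper": 1.0}
    - {"dx": 168,"dy": -302,"dz": -70,"rx": 0,"ry": 0,"rz": 0,"gripper": 1.0}
    - {"dx": 196,"dy": -354,"dz": -70,"rx": 0,"ry": 0,"rz": 0,"gripper": 1.0}
    - {"dx": 224,"dy": -404,"dz": -70,"rx": 0,"ry": 0,"rz": 0,"gripper": 1.0}

```text
clock: 2.17
tcp_pos: [515.9, 51.1, 400.6]
tool_rot: [0.989, 0.146, 0.0, 0.0]
force: [0.6, 0.3, 0.8]
gripper_width: 0.998
grasp_force: 0.0
```

Emit:
play_rows:
  increments:
    - {"dx": 25,"dy": -45,"dz": 0,"rx": 0,"ry": 0,"rz": 0,"gripper": 1.0}
    - {"dx": 52,"dy": -85,"dz": 0,"rx": 0,"ry": 0,"rz": 0,"gripper": 1.0}
    - {"dx": 52,"dy": -85,"dz": 0,"rx": 0,"ry": 0,"rz": 0,"gripper": 1.0}

```text
clock: 2.55
tcp_pos: [541.2, 148.7, 400.0]
tool_rot: [0.989, 0.149, -0.0, -0.0]
force: [-0.6, -0.2, 0.0]
gripper_width: 0.995
grasp_force: 0.0
```

```bash
python3 - <<'E'
from h import *
s=read_state();print(s['qpos'],s['tcp_pos'],s['tool_rot'])
c=calibration('wrist');p,d=camera('wrist');np.savez('wrist2',p=p,d=d,T=c["world_from_camera"]);P=cloud(c,d)
cv2.imwrite('pics/w3.png',cv2.resize(p[...,::-1],(768,576)))
for lo,hi in((193,204),(205,215),(44,52.5),(52.5,60),(130,145)):
    print(lo,hi)
    for r in batten('w',p,d,c,lo,hi):print('  ',r)
E
```

```text
[6.88813423e-02 2.83797601e-01 1.33623274e+00 2.07561920e-04
 1.52195079e+00 1.34071231e+00] [541.18461466 148.66391719 399.97854354] [ 9.88848987e-01  1.48921567e-01 -1.85260981e-04 -1.18958516e-04]
193 204
   (np.int32(4753), array([600.1, 251.3, 199.4]), [array([593.7, 249.7]), array([115.8,  61.8]), np.float64(3.5)])
   (np.int32(546), array([573.7, 209.3, 197. ]), [array([573.8, 209.1]), array([76.9, 12.4]), np.float64(6.6)])
205 215
   (np.int32(442), array([568.1, 250.8, 210.8]), [array([567.7, 251.4]), array([22. , 22.4]), np.float64(3.4)])
   (np.int32(170), array([522.3, 206.1, 210.7]), [array([524. , 206.3]), array([18.9, 18.1]), np.float64(2.1)])
44 52.5
   (np.int32(463), array([579.5,  67.9,  49.7]), [array([579.7,  67.1]), array([58. , 22.4]), np.float64(3.4)])
   (np.int32(267), array([358.6, 456.3,  48.9]), [array([351.1, 452. ]), array([87.7, 53.7]), np.float64(40.2)])
   (np.int32(497), array([ 459.7, -117. ,   47.2]), [array([ 459.2, -118.5]), array([110.1,  15.5]), np.float64(86.1)])
52.5 60
130 145
   (np.int32(1194), array([669. , 304.2, 138.9]), [array([673.9, 311.4]), array([ 17.4, 202.1]), np.float64(0.3)])
   (np.int32(16647), array([729. , -23.2, 139.2]), [array([734.3, -42.6]), array([117. , 268.5]), np.float64(1.5)])
```

View pics/w3.png

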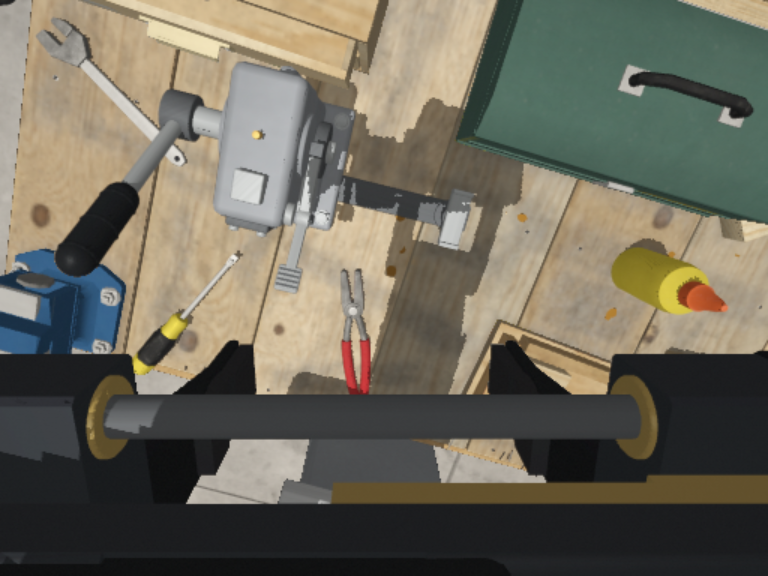

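The press yaw is about 3.5° and the ram axis is at (567.7,251.4). The rest is predicted at (579,66.7) and measured at (579.7,67.1), so they agree. The tail is at (288,278) in the picture and the black lever grip at (95,230). I'll check clearance to the toolbox and the catch.

```bash
python3 - <<'E'
from h import *
D=np.load('wrist2.npz');c=calibration('wrist');c['world_from_camera']=D['T'];P=cloud(c,D['d']).reshape(-1,3)
for y in range(60,105,8):
    m=(abs(P[:,1]-y)<4)&(P[:,0]>640)&(P[:,0]<760)&(P[:,2]>20)
    q=P[m]
    if len(q): print(y,[(z,round(float(q[q[:,2]>z][:,0].min()),0) if (q[:,2]>z).any() else None) for z in(60,100,120,130,137)])
a=np.radians(3.5);x=np.array([np.cos(a),np.sin(a)]);y=np.array([-x[1],x[0]]);o=[567.7,251.4]
L=np.c_[(P[:,:2]-o)@x,(P[:,:2]-o)@y,P[:,2]]
for xs in range(-70,60,10):
    m=(abs(L[:,0]-xs)<5)&(L[:,1]<-31)&(L[:,1]>-70)&(L[:,2]>150);q=L[m]
    if len(q):print(xs,q[:,1].min().round(),q[:,1].max().round(),q[:,2].max().round())
m=(L[:,2]>235)&(L[:,2]<310)&(L[:,1]>40)&(L[:,1]<110);q=L[m];print('lever',q.mean(0),q.min(0),q.max(0))
E
```

```text
60 [(60, 658.0), (100, 659.0), (120, 660.0), (130, 675.0), (137, 684.0)]
68 [(60, 658.0), (100, 659.0), (120, 661.0), (130, 674.0), (137, 683.0)]
76 [(60, 657.0), (100, 659.0), (120, 660.0), (130, 674.0), (137, 682.0)]
84 [(60, 658.0), (100, 658.0), (120, 660.0), (130, 673.0), (137, 683.0)]
92 [(60, 659.0), (100, 659.0), (120, 659.0), (130, 674.0), (137, 685.0)]
-70 -51.0 -34.0 220.0
-60 -57.0 -33.0 458.0
-50 -62.0 -33.0 470.0
-40 -60.0 -38.0 482.0
-30 -57.0 -35.0 495.0
-20 -70.0 -31.0 516.0
-10 -70.0 -31.0 515.0
0 -46.0 -38.0 198.0
10 -46.0 -31.0 198.0
20 -47.0 -31.0 199.0
30 -53.0 -31.0 199.0
40 -53.0 -31.0 197.0
50 -52.0 -31.0 186.0
lever [-36.22735991  65.66507624 278.08443246] [-63.97035209  57.88284883 235.09695934] [ -6.27002353  79.19846924 304.02517478]
```

Emit:
play_rows:
  increments:
    - {"dx": -20,"dy": 50,"dz": 10,"rx": 0,"ry": 0,"rz": -0.17,"gripper": 1.0}
    - {"dx": -40,"dy": 102,"dz": 25,"rx": 0,"ry": 0,"rz": -0.34,"gripper": 1.0}
    - {"dx": -60,"dy": 154,"dz": 40,"rx": 0,"ry": 0,"rz": -0.51,"gripper": 1.0}
    - {"dx": -80,"dy": 206,"dz": 55,"rx": 0,"ry": 0,"rz": -0.68,"gripper": 1.0}
    - {"dx": -100,"dy": 258,"dz": 70,"rx": 0,"ry": 0,"rz": -0.85,"gripper": 1.0}
    - {"dx": -120,"dy": 310,"dz": 85,"rx": 0,"ry": 0,"rz": -1.02,"gripper": 1.0}
    - {"dx": -140,"dy": 360,"dz": 105,"rx": 0,"ry": 0,"rz": -1.2,"gripper": 1.0}
    - {"dx": -160,"dy": 410,"dz": 125,"rx": 0,"ry": 0,"rz": -1.39,"gripper": 1.0}

```text
clock: 3.6
tcp_pos: [505.2, -295.3, 275.3]
tool_rot: [0.665, 0.747, -0.0, 0.0]
force: [0.1, 0.6, 0.5]
gripper_width: 1.001
grasp_force: 0.0
```

```bash
cat >> h.py <<'E'
def go(xyz,hd):
    "shift+turn in tool axes from current pose to tool-down pose with tool-x heading hd (deg)"
    s=read_state();r=R.from_quat(s['tool_rot']);a=np.radians(hd)
    t=R.from_matrix(np.array([[np.cos(a),np.sin(a),0],[np.sin(a),-np.cos(a),0],[0,0,-1]]))
    print('q',np.round(s['qpos'],2),'d',np.round(r.inv().apply(np.array(xyz)-s['tcp_pos']),1),'r',np.round((r.inv()*t).as_rotvec(),4))
a_=np.radians(3.5);PX=np.array([np.cos(a_),np.sin(a_),0]);PY=np.array([-PX[1],PX[0],0])
def press(x,y,z): return np.array([567.7,251.4,0])+x*PX+y*PY+[0,0,z]
E
python3 -c "
from h import *
go([499.4,-400,100],96.8)"
```

```text
q [-0.72  0.42  1.47 -0.    1.25 -0.84] d [-103.2  -17.8  175.3] r [-0.0003  0.0007 -0.0027]
```

Emit:
play_rows:
  increments:
    - {"dx": -30,"dy": -6,"dz": 50,"rx": 0,"ry": 0,"rz": 0,"gripper": 1.0}
    - {"dx": -65,"dy": -12,"dz": 95,"rx": 0,"ry": 0,"rz": -0.003,"gripper": 1.0}
    - {"dx": -103,"dy": -18,"dz": 135,"rx": 0,"ry": 0,"rz": -0.003,"gripper": 1.0}
    - {"dx": -103,"dy": -18,"dz": 185,"rx": 0,"ry": 0,"rz": -0.003,"gripper": 1.0}
    - {"dx": -103,"dy": -18,"dz": 230,"rx": 0,"ry": 0,"rz": -0.003,"gripper": 1.0}
    - {"dx": -103,"dy": -18,"dz": 255,"rx": 0,"ry": 0,"rz": -0.003,"gripper": 1.0}
    - {"dx": -103,"dy": -18,"dz": 261,"rx": 0,"ry": 0,"rz": -0.003,"gripper": 1.0}
    - {"dx": -103,"dy": -18,"dz": 261,"rx": 0,"ry": 0,"rz": -0.003,"gripper": 0.3}

```text
clock: 4.6
tcp_pos: [500.4, -397.1, 15.0]
tool_rot: [0.665, 0.746, -0.0, 0.0]
force: [0.8, 0.4, 0.4]
gripper_width: 0.948
grasp_force: 0.0
```

Emit:
play_rows:
  increments:
    - {"dx": 0,"dy": 0,"dz": 0,"rx": 0,"ry": 0,"rz": 0,"gripper": 0.3}
    - {"dx": 0,"dy": 0,"dz": 0,"rx": 0,"ry": 0,"rz": 0,"gripper": 0.3}
    - {"dx": 0,"dy": 0,"dz": 0,"rx": 0,"ry": 0,"rz": 0,"gripper": 0.3}
    - {"dx": 0,"dy": 0,"dz": 0,"rx": 0,"ry": 0,"rz": 0,"gripper": 0.3}

```text
clock: 5.1
tcp_pos: [501.4, -395.6, 14.9]
tool_rot: [0.665, 0.747, -0.0, 0.0]
force: [0.5, 0.7, 0.2]
gripper_width: 0.517
grasp_force: 0.0
```

Emit:
play_rows:
  increments:
    - {"dx": 0,"dy": 0,"dz": 0,"rx": 0,"ry": 0,"rz": 0,"gripper": 0.3}
    - {"dx": 0,"dy": 0,"dz": 0,"rx": 0,"ry": 0,"rz": 0,"gripper": 0.3}
    - {"dx": 0,"dy": 0,"dz": 0,"rx": 0,"ry": 0,"rz": 0,"gripper": 0.3}
    - {"dx": 0,"dy": 0,"dz": 0,"rx": 0,"ry": 0,"rz": 0,"gripper": 0.3}

```text
clock: 5.6
tcp_pos: [500.8, -395.6, 14.7]
tool_rot: [0.665, 0.747, -0.0, -0.0]
force: [-2.6, -0.1, 3.2]
gripper_width: 0.411
grasp_force: 30.0
```

Emit:
play_rows:
  increments:
    - {"dx": 0,"dy": 0,"dz": -20,"rx": 0,"ry": 0,"rz": 0,"gripper": 0.3}
    - {"dx": 0,"dy": 0,"dz": -60,"rx": 0,"ry": 0,"rz": 0,"gripper": 0.3}
    - {"dx": 0,"dy": 0,"dz": -110,"rx": 0,"ry": 0,"rz": 0,"gripper": 0.3}
    - {"dx": 0,"dy": 0,"dz": -160,"rx": 0,"ry": 0,"rz": 0,"gripper": 0.3}
    - {"dx": 0,"dy": 0,"dz": -200,"rx": 0,"ry": 0,"rz": 0,"gripper": 0.3}
    - {"dx": 0,"dy": 0,"dz": -220,"rx": 0,"ry": 0,"rz": 0,"gripper": 0.3}

```text
clock: 6.35
tcp_pos: [502.5, -396.4, 238.6]
tool_rot: [0.665, 0.747, 0.0, 0.003]
force: [0.3, 0.0, -2.9]
gripper_width: 0.406
grasp_force: 30.0
```

```bash
python3 - <<'E'
from h import *
s=read_state();print(s['tcp_pos'],s['grasp_force'],s['gripper_width'])
c=calibration('wrist');p,d=camera('wrist');P=cloud(c,d);t=s['tcp_pos']
m=(P[...,2]>t[2]+3)&(P[...,2]<t[2]+45)&(d>0)&(np.hypot(P[...,0]-t[0],P[...,1]-t[1])<200)
cv2.imwrite('pics/w4.png',np.hstack([p[...,::-1]]))
for r in batten('w',p,d,c,t[2]+10,t[2]+23,t[:2],190):print(r)
for r in batten('w',p,d,c,t[2]+23,t[2]+34,t[:2],190):print('b',r)
print(c['world_from_camera'][:3,3]-t)
go(press(-110,-150,235),93.5)
E
```

```text
[ 502.53591726 -396.43334694  238.64765031] 29.99178260564804 0.40603647996919945
(np.int32(19394), array([ 495.6, -338.8,  253.7]), [array([ 495.7, -340.3]), array([ 53.8, 120.3]), np.float64(6.9)])
(np.int32(1919), array([ 506. , -425.6,  254.1]), [array([ 506. , -426.2]), array([36.2, 19.8]), np.float64(7.3)])
b (np.int32(1500), array([ 489.4, -288.3,  263.4]), [array([ 489.6, -289.1]), array([25. , 11.1]), np.float64(6.9)])
b (np.int32(283), array([ 479.1, -389.8,  266.9]), [array([ 479.8, -390.4]), array([ 5.5, 13.8]), np.float64(59.3)])
b (np.int32(279), array([ 523.7, -384.7,  266.9]), [array([ 522.9, -385.5]), array([13.7,  5.9]), np.float64(45.5)])
[ -9.50766649  74.37576001 161.92436082]
q [-0.84  0.53  1.38  0.    1.23 -0.96] d [493.   21.3   2.1] r [0.0065 0.0074 0.0554]
```

View pics/w4.png

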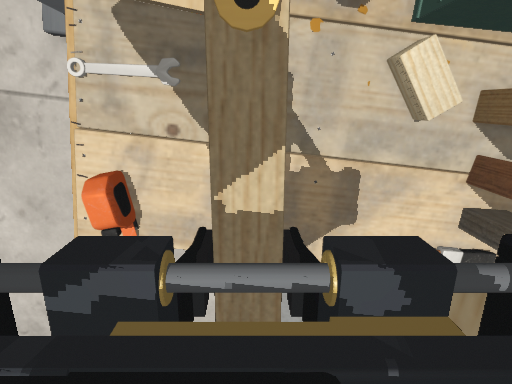

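The batten is held level and centred, and the bush is 115.7 mm ahead of the TCP. I'll carry it to the front of the press.

Emit:
play_rows:
  increments:
    - {"dx": 30,"dy": 2,"dz": 0,"rx": 0,"ry": 0,"rz": 0.01,"gripper": 0.3}
    - {"dx": 85,"dy": 4,"dz": 0,"rx": 0,"ry": 0,"rz": 0.02,"gripper": 0.3}
    - {"dx": 145,"dy": 6,"dz": 0,"rx": 0,"ry": 0,"rz": 0.03,"gripper": 0.3}
    - {"dx": 205,"dy": 9,"dz": 0,"rx": 0,"ry": 0,"rz": 0.04,"gripper": 0.3}
    - {"dx": 265,"dy": 12,"dz": 0,"rx": 0,"ry": 0,"rz": 0.05,"gripper": 0.3}
    - {"dx": 325,"dy": 15,"dz": 0,"rx": 0,"ry": 0,"rz": 0.055,"gripper": 0.3}
    - {"dx": 385,"dy": 18,"dz": 0,"rx": 0,"ry": 0,"rz": 0.055,"gripper": 0.3}
    - {"dx": 440,"dy": 20,"dz": 0,"rx": 0,"ry": 0,"rz": 0.055,"gripper": 0.3}

```text
clock: 7.4
tcp_pos: [469.5, 45.9, 234.7]
tool_rot: [0.685, 0.728, 0.001, 0.0]
force: [0.8, 0.7, -2.7]
gripper_width: 0.411
grasp_force: 30.0
```

Emit:
play_rows:
  increments:
    - {"dx": 35,"dy": 1,"dz": 10,"rx": 0,"ry": 0,"rz": 0,"gripper": 0.3}
    - {"dx": 50,"dy": 1,"dz": 50,"rx": 0,"ry": 0,"rz": 0,"gripper": 0.3}
    - {"dx": 50,"dy": 1,"dz": 95,"rx": 0,"ry": 0,"rz": 0,"gripper": 0.3}
    - {"dx": 50,"dy": 1,"dz": 130,"rx": 0,"ry": 0,"rz": 0,"gripper": 0.3}
    - {"dx": 50,"dy": 1,"dz": 140,"rx": 0,"ry": 0,"rz": 0,"gripper": 0.3}
    - {"dx": 50,"dy": 1,"dz": 140,"rx": 0,"ry": 0,"rz": 0,"gripper": 0.3}

```text
clock: 8.15
tcp_pos: [468.0, 93.6, 94.5]
tool_rot: [0.685, 0.728, -0.0, -0.0]
force: [0.7, -0.4, -1.5]
gripper_width: 0.414
grasp_force: 30.0
```

```bash
python3 - <<'E'
from h import *
s=read_state();print(s['tcp_pos'],s['force'])
c=calibration('wrist');p,d=camera('wrist');P=cloud(c,d);t=s['tcp_pos']
print(t)
for r in batten('w',p,d,c,t[2]+10,t[2]+20,t[:2],150):print(r)
go(press(-110,-150,76),93.5);go(press(0,-150,76),93.5)
cv2.imwrite('pics/w5.png',p[...,::-1])
E
```

```text
[467.96690972  93.64408793  94.52015719] [ 0.65567755 -0.39872524 -1.4586471 ]
[467.96690972  93.64408793  94.52015719]
(np.int32(19234), array([464.3, 151.8, 109.8]), [array([464.3, 149.8]), array([ 53.8, 120.2]), np.float64(3.9)])
(np.int32(1916), array([469.9,  64.3, 109.9]), [array([470. ,  63.8]), array([36.1, 19.6]), np.float64(3.9)])
q [-0.04  0.55  1.91  0.    0.68 -0.1 ] d [ 1.5 -1.5 19.3] r [ 0.0016 -0.      0.0001]
q [-0.04  0.55  1.91  0.    0.68 -0.1 ] d [  1.5 108.5  19.4] r [ 0.0016 -0.      0.0001]
```

Emit:
play_rows:
  increments:
    - {"dx": 1,"dy": -1,"dz": 12,"rx": 0,"ry": 0,"rz": 0,"gripper": 0.3}
    - {"dx": 1,"dy": 0,"dz": 18.5,"rx": 0,"ry": 0,"rz": 0,"gripper": 0.3}
    - {"dx": 1.5,"dy": 25,"dz": 18.5,"rx": 0,"ry": 0,"rz": 0,"gripper": 0.3}
    - {"dx": 1.5,"dy": 55,"dz": 18.5,"rx": 0,"ry": 0,"rz": 0,"gripper": 0.3}
    - {"dx": 1.5,"dy": 85,"dz": 18.5,"rx": 0,"ry": 0,"rz": 0,"gripper": 0.3}
    - {"dx": 1.5,"dy": 103,"dz": 18.5,"rx": 0,"ry": 0,"rz": 0,"gripper": 0.3}
    - {"dx": 1.5,"dy": 108.5,"dz": 18.5,"rx": 0,"ry": 0,"rz": 0,"gripper": 0.3}
    - {"dx": 1.5,"dy": 108.5,"dz": 18.5,"rx": 0,"ry": 0,"rz": 0,"gripper": 0.3}

```text
clock: 9.2
tcp_pos: [575.4, 101.8, 75.8]
tool_rot: [0.685, 0.729, -0.0, -0.0]
force: [-0.3, 0.2, -1.9]
gripper_width: 0.413
grasp_force: 30.0
```

```bash
python3 - <<'E'
from h import *
s=read_state();print(s['tcp_pos'],s['force'])
go(press(0,-115.7,76),93.5)
E
```

```text
[575.35439389 101.8031458   75.76364879] [-0.3363166   0.22008143 -1.88675228]
q [-0.02  0.68  1.65 -0.    0.82 -0.08] d [34.1  1.5 -0.2] r [-0.0012 -0.0001  0.0005]
```

Emit:
play_rows:
  increments:
    - {"dx": 10,"dy": 1,"dz": 0,"rx": 0,"ry": 0,"rz": 0,"gripper": 0.3}
    - {"dx": 22,"dy": 1.5,"dz": 0,"rx": 0,"ry": 0,"rz": 0,"gripper": 0.3}
    - {"dx": 31,"dy": 1.5,"dz": 0,"rx": 0,"ry": 0,"rz": 0,"gripper": 0.3}
    - {"dx": 34,"dy": 1.5,"dz": 0,"rx": 0,"ry": 0,"rz": 0,"gripper": 0.3}
    - {"dx": 34,"dy": 1.5,"dz": 0,"rx": 0,"ry": 0,"rz": 0,"gripper": 0.3}

```text
clock: 9.82
tcp_pos: [575.3, 136.2, 76.1]
tool_rot: [0.685, 0.729, -0.0, 0.0]
force: [0.0, 0.4, -1.7]
gripper_width: 0.409
grasp_force: 30.0
```

```bash
python3 - <<'E'
from h import *
s=read_state();print(s['tcp_pos'],s['force'])
go(press(0,-115.7,65),93.5)
c=calibration('scene');p,d=camera('scene');np.savez('scene3',p=p,d=d)
cv2.imwrite('pics/s3.png',cv2.resize(p[150:300,60:260,::-1],(800,600)))
E
```

```text
[575.31717839 136.21806338  76.09312168] [ 0.03290943  0.35653193 -1.67213575]
q [ 0.04  0.68  1.63 -0.    0.83 -0.02] d [-0.3 -0.6 11.1] r [-0.      0.0001  0.0012]
```

View pics/s3.png

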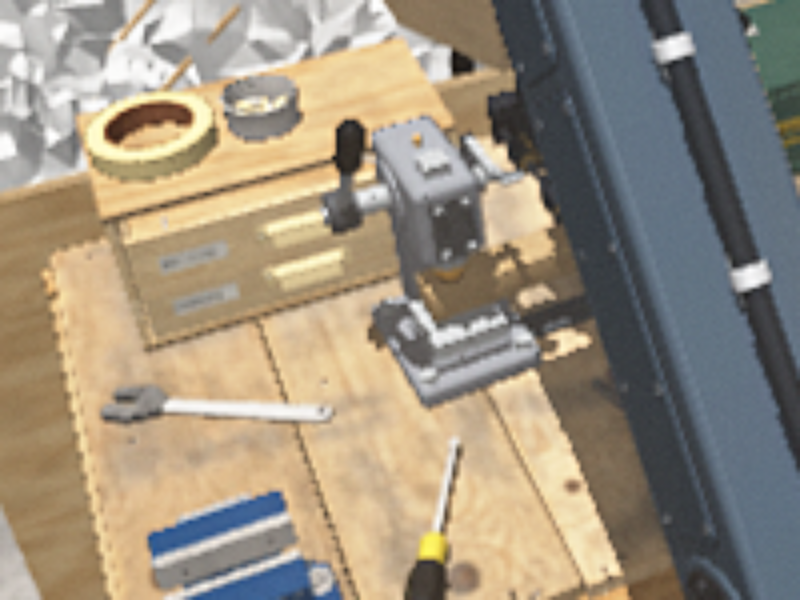

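The scene view shows the batten end under the head, with the brass bush at (450,270) in the crop. Next I'll lower it.

Emit:
play_rows:
  increments:
    - {"dx": 0,"dy": -0.5,"dz": 4,"rx": 0,"ry": 0,"rz": 0,"gripper": 0.3}
    - {"dx": 0,"dy": -0.5,"dz": 8,"rx": 0,"ry": 0,"rz": 0,"gripper": 0.3}
    - {"dx": 0,"dy": -0.5,"dz": 10,"rx": 0,"ry": 0,"rz": 0,"gripper": 0.3}
    - {"dx": 0,"dy": -0.5,"dz": 11,"rx": 0,"ry": 0,"rz": 0,"gripper": 0.3}
    - {"dx": 0,"dy": -0.5,"dz": 11,"rx": 0,"ry": 0,"rz": 0,"gripper": 0.3}

```text
clock: 10.5
tcp_pos: [574.9, 135.7, 65.0]
tool_rot: [0.685, 0.729, -0.0, -0.0]
force: [0.1, -1.4, -2.2]
gripper_width: 0.409
grasp_force: 30.0
```

Emit:
play_rows:
  increments:
    - {"dx": 0,"dy": 0,"dz": 0.7,"rx": 0,"ry": 0,"rz": 0,"gripper": 0.3}
    - {"dx": 0,"dy": 0,"dz": 1.0,"rx": 0,"ry": 0,"rz": 0,"gripper": 0.3}
    - {"dx": 0,"dy": 0,"dz": 1.0,"rx": 0,"ry": 0,"rz": 0,"gripper": 0.3}

```text
clock: 10.88
tcp_pos: [575.1, 135.8, 64.7]
tool_rot: [0.685, 0.729, 0.0, 0.0]
force: [-1.0, -0.4, 4.0]
gripper_width: 0.41
grasp_force: 30.0
```

In contact. Releasing and raising.

Emit:
play_rows:
  increments:
    - {"dx": 0,"dy": 0,"dz": 0,"rx": 0,"ry": 0,"rz": 0,"gripper": 0.8}
    - {"dx": 0,"dy": 0,"dz": 0,"rx": 0,"ry": 0,"rz": 0,"gripper": 0.8}
    - {"dx": 0,"dy": 0,"dz": 0,"rx": 0,"ry": 0,"rz": 0,"gripper": 0.8}
    - {"dx": 0,"dy": 0,"dz": -8,"rx": 0,"ry": 0,"rz": 0,"gripper": 0.8}
    - {"dx": 0,"dy": 0,"dz": -40,"rx": 0,"ry": 0,"rz": 0,"gripper": 0.8}
    - {"dx": 0,"dy": 0,"dz": -90,"rx": 0,"ry": 0,"rz": 0,"gripper": 0.5}
    - {"dx": -10,"dy": 0,"dz": -150,"rx": 0,"ry": 0,"rz": 0,"gripper": 0.0}
    - {"dx": -30,"dy": -40,"dz": -200,"rx": 0,"ry": 0,"rz": 0,"gripper": 0.0}

```text
clock: 11.88
tcp_pos: [542.4, 104.7, 264.1]
tool_rot: [0.685, 0.729, 0.002, 0.003]
force: [0.0, -0.7, 0.2]
gripper_width: 0.547
grasp_force: 0.0
```

```bash
python3 - <<'E'
from h import *
s=read_state();print(s['tcp_pos'],s['force'])
c=calibration('wrist');p,d=camera('wrist');np.savez('wrist4',p=p,d=d)
P=cloud(c,d)
for r in batten('w',p,d,c,73,86,(573,151),160):print(r)
print(press(0,-100,0))
cv2.imwrite('pics/w6.png',p[...,::-1])
L=(P.reshape(-1,3)-[567.7,251.4,0]);L=np.c_[L@PX,L@PY,P.reshape(-1,3)[:,2]]
m=(L[:,0]<-40)&(L[:,0]>-90)&(L[:,1]<-25)&(L[:,1]>-60)&(L[:,2]>200)&(L[:,2]<240);print(m.sum(),L[m].mean(0) if m.any() else 0,L[m].min(0),L[m].max(0))
go(press(-57,-42,235),93.5)
E
```

```text
[542.36090897 104.71955998 264.06931252] [ 0.00733636 -0.70311209  0.15953939]
(np.int32(264), array([705.2, 231.6,  84.1]), [array([707.1, 235.5]), array([16.9, 26.7]), np.float64(1.9)])
(np.int32(5512), array([575.6, 127.8,  80. ]), [array([576.2, 122. ]), array([ 36.2, 189.2]), np.float64(3.7)])
(np.int32(346), array([673.6,  71.7,  79.3]), [array([672.8,  68.5]), array([92.8, 46. ]), np.float64(49.9)])
[573.80485395 151.58652016   0.        ]
1208 [-56.63387596 -42.68498566 214.9894733 ] [-68.97310856 -51.51288645 202.51829121] [-40.00858242 -33.48064023 221.37611879]
q [-0.01  0.37  1.58 -0.    1.19 -0.07] d [104.4 -18.5  33.7] r [0.0073 0.0028 0.0012]
```

View pics/w6.png

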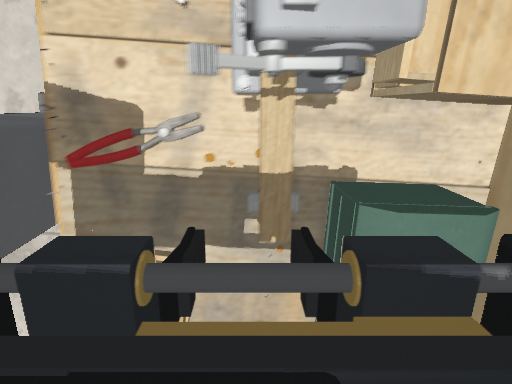

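The batten lies flat (top z=80) at yaw 3.7°, and its end is within 1 mm of where it should be. It has been released and the catch is still on. The tail is at local (-57,-42) as given, so next I'll go above it.

Emit:
play_rows:
  increments:
    - {"dx": 30,"dy": -5,"dz": 0,"rx": 0,"ry": 0,"rz": 0,"gripper": 0.0}
    - {"dx": 70,"dy": -12,"dz": 0,"rx": 0,"ry": 0,"rz": 0,"gripper": 0.0}
    - {"dx": 98,"dy": -17,"dz": 3,"rx": 0,"ry": 0,"rz": 0,"gripper": 0.0}
    - {"dx": 104,"dy": -18.5,"dz": 15,"rx": 0,"ry": 0,"rz": 0,"gripper": 0.0}
    - {"dx": 104,"dy": -18.5,"dz": 25,"rx": 0,"ry": 0,"rz": 0,"gripper": 0.0}
    - {"dx": 104,"dy": -18.5,"dz": 25,"rx": 0,"ry": 0,"rz": 0,"gripper": 0.0}
    - {"dx": 104,"dy": -18.5,"dz": 25,"rx": 0,"ry": 0,"rz": 0,"gripper": 0.0}

```text
clock: 12.8
tcp_pos: [515.1, 206.7, 235.5]
tool_rot: [0.686, 0.728, -0.0, 0.0]
force: [-0.0, 0.7, -0.4]
gripper_width: 0.006
grasp_force: 0.0
```

```bash
python3 - <<'E'
from h import *
s=read_state();print(s['tcp_pos'],s['force'],s['gripper_width'])
go(press(-57,-42,220),93.5)
E
```

```text
[515.08515332 206.7118108  235.47789052] [-0.02629155  0.71537639 -0.37973441] 0.006087814209236797
q [ 0.18  0.42  1.59 -0.    1.13  0.12] d [-0.6 -1.8 15.5] r [-0.0002  0.0002 -0.0009]
```

Emit:
play_rows:
  increments:
    - {"dx": 0,"dy": -2,"dz": 12,"rx": 0,"ry": 0,"rz": 0,"gripper": 0.0}
    - {"dx": 0,"dy": -2,"dz": 22,"rx": 0,"ry": 0,"rz": 0,"gripper": 0.0}
    - {"dx": 0,"dy": -2,"dz": 32,"rx": 0,"ry": 0,"rz": 0,"gripper": 0.0}
    - {"dx": 0,"dy": -2,"dz": 42,"rx": 0,"ry": 0,"rz": 0,"gripper": 0.0}
    - {"dx": 0,"dy": -2,"dz": 52,"rx": 0,"ry": 0,"rz": 0,"gripper": 0.0}
    - {"dx": 0,"dy": -1,"dz": 60,"rx": 0,"ry": 0,"rz": 0,"gripper": 0.0}

```text
clock: 13.55
tcp_pos: [514.4, 207.6, 175.5]
tool_rot: [0.685, 0.729, 0.001, 0.0]
force: [-3.8, -0.5, 23.4]
gripper_width: 0.003
grasp_force: 11.3
```

Emit:
play_rows:
  increments:
    - {"dx": 0,"dy": 0,"dz": -30,"rx": 0,"ry": 0,"rz": 0,"gripper": 0.0}
    - {"dx": -30,"dy": 0,"dz": -90,"rx": 0,"ry": 0,"rz": 0,"gripper": 0.0}
    - {"dx": -70,"dy": 0,"dz": -130,"rx": 0,"ry": 0,"rz": 0,"gripper": 0.0}
    - {"dx": -90,"dy": 0,"dz": -150,"rx": 0,"ry": 0,"rz": 0,"gripper": 0.0}

```text
clock: 14.05
tcp_pos: [520.7, 116.2, 328.3]
tool_rot: [0.685, 0.728, 0.002, 0.002]
force: [-0.2, 0.3, -0.9]
gripper_width: 0.002
grasp_force: 0.0
```

```bash
python3 - <<'E'
from h import *
s=read_state();print(s['tcp_pos'],s['force'],s['gripper_width'])
c=calibration('wrist');p,d=camera('wrist')
P=cloud(c,d).reshape(-1,3)
L=(P-[567.7,251.4,0]);L=np.c_[L@PX,L@PY,P[:,2]]
for xs in range(-75,50,8):
    m=(abs(L[:,0]-xs)<4)&(L[:,1]<-36)&(L[:,1]>-50)&(L[:,2]>120)&(L[:,2]<280);q=L[m]
    if len(q):print(xs,len(q),np.percentile(q[:,2],[5,50,95]).round())
m=(L[:,2]>235)&(L[:,2]<310)&(L[:,1]>40)&(L[:,1]<110);q=L[m];print('lever',len(q),q.mean(0) if len(q) else 0)
cv2.imwrite('pics/w7.png',p[...,::-1])
go(press(-40,70,300),3.5)
E
```

```text
[520.71167453 116.17112103 328.25263349] [-0.21865854  0.34476962 -0.91221741] 0.0024873273945822377
-67 94 [166. 168. 170.]
-59 128 [169. 171. 174.]
-51 116 [172. 175. 178.]
-43 78 [177. 179. 182.]
-35 81 [181. 183. 186.]
-27 88 [186. 188. 190.]
-19 140 [191. 196. 199.]
-11 144 [194. 204. 212.]
-3 137 [212. 217. 224.]
5 130 [224. 229. 232.]
13 69 [164. 227. 229.]
21 40 [166. 176. 180.]
29 173 [167. 183. 196.]
37 146 [170. 196. 197.]
45 53 [165. 181. 196.]
lever 0 0
q [ 0.01  0.29  1.52 -0.    1.33 -0.05] d [204.   13.4  29.5] r [ 0.0088 -0.0044  1.5689]
```

View pics/w7.png

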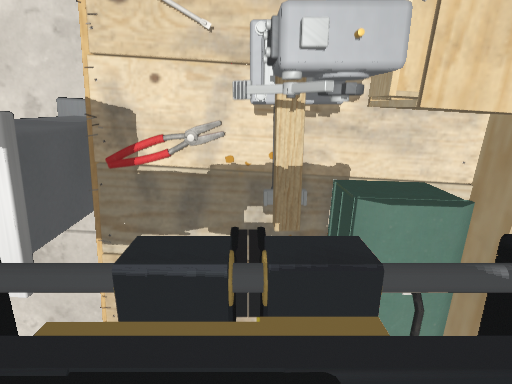

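The catch is fully off, with the tail at z≈171 at x=-57, and the batten is undisturbed. Next I'll turn the tool and go above the black grip.

Emit:
play_rows:
  increments:
    - {"dx": 10,"dy": 2,"dz": -15,"rx": 0,"ry": 0,"rz": 0.18,"gripper": 0.3}
    - {"dx": 40,"dy": 4,"dz": -15,"rx": 0,"ry": 0,"rz": 0.36,"gripper": 0.5}
    - {"dx": 75,"dy": 6,"dz": -15,"rx": 0,"ry": 0,"rz": 0.54,"gripper": 0.7}
    - {"dx": 110,"dy": 8,"dz": -15,"rx": 0,"ry": 0,"rz": 0.72,"gripper": 0.7}
    - {"dx": 145,"dy": 10,"dz": -15,"rx": 0,"ry": 0,"rz": 0.9,"gripper": 0.7}
    - {"dx": 175,"dy": 12,"dz": -15,"rx": 0,"ry": 0,"rz": 1.08,"gripper": 0.7}
    - {"dx": 195,"dy": 13,"dz": -15,"rx": 0,"ry": 0,"rz": 1.26,"gripper": 0.7}
    - {"dx": 204,"dy": 13,"dz": -10,"rx": 0,"ry": 0,"rz": 1.44,"gripper": 0.7}

```text
clock: 15.1
tcp_pos: [519.2, 324.1, 334.2]
tool_rot: [0.996, 0.094, -0.0, -0.0]
force: [-0.3, 1.0, -0.6]
gripper_width: 0.692
grasp_force: 0.0
```

Emit:
play_rows:
  increments:
    - {"dx": 0,"dy": 0,"dz": 0,"rx": 0,"ry": 0,"rz": 0.13,"gripper": 0.7}
    - {"dx": 0,"dy": 0,"dz": 0,"rx": 0,"ry": 0,"rz": 0.13,"gripper": 0.7}

```text
clock: 15.35
tcp_pos: [519.1, 322.7, 334.1]
tool_rot: [0.999, 0.032, -0.001, 0.0]
force: [0.0, -0.1, 0.3]
gripper_width: 0.696
grasp_force: 0.0
```

```bash
python3 - <<'E'
from h import *
s=read_state();print(s['tcp_pos'],s['force'],s['gripper_width'])
go(press(-40.4,70,254),3.5)
c=calibration('wrist');p,d=camera('wrist')
P=cloud(c,d).reshape(-1,3)
L=(P-[567.7,251.4,0]);L=np.c_[L@PX,L@PY,P[:,2]]
for z in range(180,310,15):
    m=(abs(L[:,2]-z)<5)&(L[:,1]>50)&(L[:,1]<100)&(abs(L[:,0])<90);q=L[m]
    if len(q):print(z,len(q),q[:,:2].min(0).round(),q[:,:2].max(0).round())
cv2.imwrite('pics/w8.png',p[...,::-1])
E
```

```text
[519.05447123 322.6881578  334.14058706] [ 0.03504092 -0.11806749  0.30976631] 0.6960881125480042
q [0.37 0.41 1.32 0.   1.41 1.88] d [ 3.9  4.1 80.1] r [0.0003 0.0019 0.0035]
180 624 [24. 58.] [49. 81.]
195 105 [12. 64.] [24. 75.]
210 117 [ 2. 65.] [14. 75.]
225 128 [-8. 64.] [ 4. 75.]
240 100 [-15.  64.] [-7. 75.]
255 288 [-29.  58.] [-13.  81.]
270 354 [-40.  59.] [-21.  81.]
285 428 [-53.  58.] [-32.  81.]
300 698 [-64.  60.] [-43.  80.]
```

Emit:
play_rows:
  increments:
    - {"dx": 4,"dy": 4,"dz": 15,"rx": 0,"ry": 0,"rz": 0.003,"gripper": 0.7}
    - {"dx": 4,"dy": 4,"dz": 40,"rx": 0,"ry": 0,"rz": 0.003,"gripper": 0.7}
    - {"dx": 4,"dy": 4,"dz": 65,"rx": 0,"ry": 0,"rz": 0.003,"gripper": 0.7}
    - {"dx": 4,"dy": 4,"dz": 78,"rx": 0,"ry": 0,"rz": 0.003,"gripper": 0.7}
    - {"dx": 4,"dy": 4,"dz": 80,"rx": 0,"ry": 0,"rz": 0.003,"gripper": 0.4}
    - {"dx": 4,"dy": 4,"dz": 80,"rx": 0,"ry": 0,"rz": 0.003,"gripper": 0.1}
    - {"dx": 4,"dy": 4,"dz": 80,"rx": 0,"ry": 0,"rz": 0.003,"gripper": 0.1}
    - {"dx": 4,"dy": 4,"dz": 80,"rx": 0,"ry": 0,"rz": 0.003,"gripper": 0.1}

```text
clock: 16.4
tcp_pos: [524.3, 318.5, 256.5]
tool_rot: [1.0, 0.03, 0.001, -0.0]
force: [0.1, -0.1, 0.3]
gripper_width: 0.332
grasp_force: 0.0
```

Emit:
play_rows:
  increments:
    - {"dx": 0,"dy": 0,"dz": 0,"rx": 0,"ry": 0,"rz": 0,"gripper": 0.1}
    - {"dx": 0,"dy": 0,"dz": 0,"rx": 0,"ry": 0,"rz": 0,"gripper": 0.1}
    - {"dx": 0,"dy": 0,"dz": 0,"rx": 0,"ry": 0,"rz": 0,"gripper": 0.1}

```text
clock: 16.77
tcp_pos: [524.0, 318.9, 256.2]
tool_rot: [1.0, 0.03, 0.0, -0.001]
force: [-1.6, 2.3, 3.6]
gripper_width: 0.244
grasp_force: 30.0
```

```bash
python3 - <<'E'
from h import *
s=read_state();print(s['tcp_pos'],s['force'],s['gripper_width'],s['grasp_force'])
t=s['tcp_pos'];g=t+[0,0,19]
d=g-[567.7,251.4,0];x,y,z=d@PX,d@PY,g[2];r=np.hypot(x-37,z-162);th=np.arctan2(z-162,37-x);print(x,y,z,r,th)
for a in np.arange(0.1,1.15,.1):
    t2=th-a
    print(round(a,2),'dx',round(37-r*np.cos(t2)-x,1),'dz',round(-(162+r*np.sin(t2)-z),1))
E
```

```text
[524.04125402 318.93216181 256.16709166] [-1.62296327  2.34420067  3.56364973] 0.24361731733295194 30.000502802431583
-39.45457376540127 70.07150339853933 275.1670916603839 136.57266375273977 0.976641335701746
0.1 dx -10.9 dz 8.2
0.2 dx -21.0 dz 17.4
0.3 dx -30.0 dz 27.6
0.4 dx -38.0 dz 38.7
0.5 dx -44.9 dz 50.5
0.6 dx -50.5 dz 62.9
0.7 dx -54.9 dz 75.9
0.8 dx -58.0 dz 89.2
0.9 dx -59.7 dz 102.7
1.0 dx -60.1 dz 116.4
1.1 dx -59.1 dz 130.0
```

The grip is held at radius 136.6 mm, as expected. Pulling along the arc.

Emit:
play_rows:
  increments:
    - {"dx": -10.9,"dy": 0,"dz": 8.2,"rx": 0,"ry": 0,"rz": 0,"gripper": 0.1}
    - {"dx": -21,"dy": 0,"dz": 17.4,"rx": 0,"ry": 0,"rz": 0,"gripper": 0.1}
    - {"dx": -30,"dy": 0,"dz": 27.6,"rx": 0,"ry": 0,"rz": 0,"gripper": 0.1}
    - {"dx": -38,"dy": 0,"dz": 38.7,"rx": 0,"ry": 0,"rz": 0,"gripper": 0.1}
    - {"dx": -44.9,"dy": 0,"dz": 50.5,"rx": 0,"ry": 0,"rz": 0,"gripper": 0.1}
    - {"dx": -50.5,"dy": 0,"dz": 62.9,"rx": 0,"ry": 0,"rz": 0,"gripper": 0.1}

```text
clock: 17.52
tcp_pos: [473.8, 315.7, 192.4]
tool_rot: [1.0, 0.03, 0.001, -0.0]
force: [2.1, 2.0, 3.7]
gripper_width: 0.246
grasp_force: 30.0
```

Emit:
play_rows:
  increments:
    - {"dx": -2.3,"dy": 0,"dz": 6.5,"rx": 0,"ry": 0,"rz": 0,"gripper": 0.1}
    - {"dx": -4.4,"dy": 0,"dz": 13,"rx": 0,"ry": 0,"rz": 0,"gripper": 0.1}
    - {"dx": -6.1,"dy": 0,"dz": 19.6,"rx": 0,"ry": 0,"rz": 0,"gripper": 0.1}
    - {"dx": -7.5,"dy": 0,"dz": 26.3,"rx": 0,"ry": 0,"rz": 0,"gripper": 0.1}
    - {"dx": -8.5,"dy": 0,"dz": 33,"rx": 0,"ry": 0,"rz": 0,"gripper": 0.1}
    - {"dx": -9.2,"dy": 0,"dz": 39.8,"rx": 0,"ry": 0,"rz": 0,"gripper": 0.1}
    - {"dx": -9.2,"dy": 0,"dz": 39.8,"rx": 0,"ry": 0,"rz": 0,"gripper": 0.1}

```text
clock: 18.4
tcp_pos: [464.6, 315.1, 153.4]
tool_rot: [1.0, 0.03, 0.001, -0.0]
force: [0.7, 2.9, 8.0]
gripper_width: 0.239
grasp_force: 30.0
```

Emit:
play_rows:
  increments:
    - {"dx": -0.2,"dy": 0,"dz": 4,"rx": 0,"ry": 0,"rz": 0,"gripper": 0.1}
    - {"dx": -0.3,"dy": 0,"dz": 8,"rx": 0,"ry": 0,"rz": 0,"gripper": 0.1}
    - {"dx": -0.4,"dy": 0,"dz": 11,"rx": 0,"ry": 0,"rz": 0,"gripper": 0.1}
    - {"dx": -0.4,"dy": 0,"dz": 13.7,"rx": 0,"ry": 0,"rz": 0,"gripper": 0.1}
    - {"dx": -0.4,"dy": 0,"dz": 13.7,"rx": 0,"ry": 0,"rz": 0,"gripper": 0.1}

```text
clock: 19.02
tcp_pos: [464.2, 315.1, 140.0]
tool_rot: [1.0, 0.03, 0.001, -0.0]
force: [0.0, 2.2, 9.4]
gripper_width: 0.242
grasp_force: 30.1
```

Emit:
play_rows:
  increments:
    - {"dx": 0,"dy": 0,"dz": 1.5,"rx": 0,"ry": 0,"rz": 0,"gripper": 0.1}
    - {"dx": 0,"dy": 0,"dz": 3,"rx": 0,"ry": 0,"rz": 0,"gripper": 0.1}
    - {"dx": 0,"dy": 0,"dz": 4,"rx": 0,"ry": 0,"rz": 0,"gripper": 0.1}
    - {"dx": 0,"dy": 0,"dz": 4,"rx": 0,"ry": 0,"rz": 0,"gripper": 0.1}

```text
clock: 19.52
tcp_pos: [464.3, 315.1, 136.3]
tool_rot: [1.0, 0.03, 0.001, -0.0]
force: [-0.6, 2.5, 10.5]
gripper_width: 0.245
grasp_force: 30.1
```

Emit:
play_rows:
  increments:
    - {"dx": 0,"dy": 0,"dz": 1.5,"rx": 0,"ry": 0,"rz": 0,"gripper": 0.1}
    - {"dx": 0,"dy": 0,"dz": 3,"rx": 0,"ry": 0,"rz": 0,"gripper": 0.1}
    - {"dx": 0,"dy": 0,"dz": 3,"rx": 0,"ry": 0,"rz": 0,"gripper": 0.1}

```text
clock: 19.9
tcp_pos: [464.4, 315.1, 134.4]
tool_rot: [1.0, 0.03, 0.001, -0.0]
force: [-2.1, 2.2, 17.5]
gripper_width: 0.242
grasp_force: 30.1
```

Emit:
play_rows:
  increments:
    - {"dx": 0,"dy": 0,"dz": 1,"rx": 0,"ry": 0,"rz": 0,"gripper": 0.1}
    - {"dx": 0,"dy": 0,"dz": 2,"rx": 0,"ry": 0,"rz": 0,"gripper": 0.1}
    - {"dx": 0,"dy": 0,"dz": 2,"rx": 0,"ry": 0,"rz": 0,"gripper": 0.1}
    - {"dx": 0,"dy": 0,"dz": 2,"rx": 0,"ry": 0,"rz": 0,"gripper": 0.1}
    - {"dx": 0,"dy": 0,"dz": 2,"rx": 0,"ry": 0,"rz": 0,"gripper": 0.1}

```text
clock: 20.52
tcp_pos: [464.5, 315.1, 133.1]
tool_rot: [1.0, 0.03, 0.001, -0.0]
force: [-2.9, 0.9, 22.8]
gripper_width: 0.246
grasp_force: 30.1
```

```bash
python3 - <<'E'
from h import *
s=read_state();print(s['tcp_pos'],s['force'])
p,d=camera('scene')
cv2.imwrite('pics/s9.png',cv2.resize(p[150:300,60:260,::-1],(800,600)))
E
```

```text
[464.47111253 315.1265028  133.13525706] [-2.89852356  0.94434235 22.77202757]
```

View pics/s9.png

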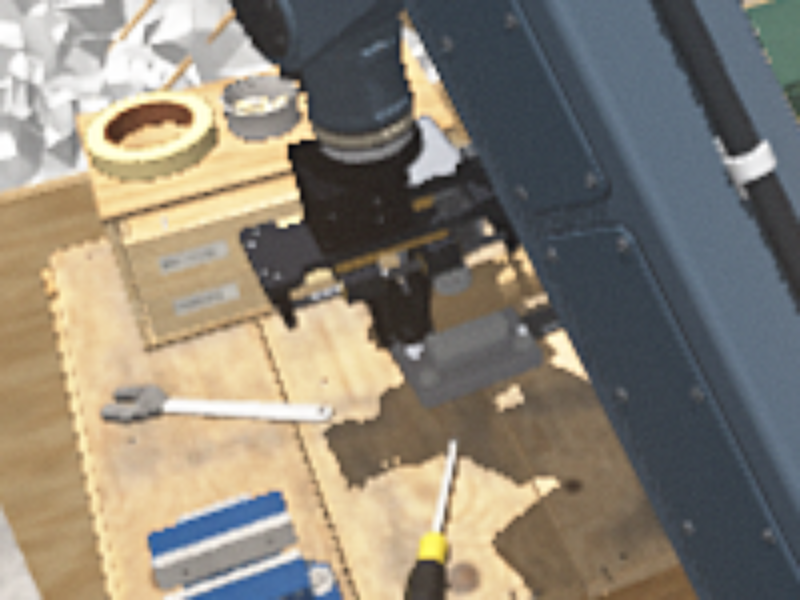

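The scene view shows the gripper holding the lever at about (400,310), but it hides the bush. The steep force rise to 23 N at about 1 rad, well above the 9 N needed to press, says the flange is home. I'm handing the job in with the lever held.

```bash
python3 -c "
from station import *
print(finish_job())"
```

```text
the job is handed in; nothing more can be done
None
```

I handed the job in at about 20.5 s with the fingers still holding the lever down at about 23 N: the batten lies flat and released with the bush under the ram, and the catch is fully off. That the flange is tight on the wood is inferred from the sharp force rise at about 1 rad of lever, because the gripper hid the bush from the camera.

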